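# Find the tin that rattles and hold it out

## Robot

A 6-joint arm with a two-finger parallel gripper is mounted at the origin on the work surface. World frame = base frame: x ahead of the robot, y to its left, z up, the work surface at z = 0. Lengths are in m, angles in rad, forces in N, time in s.
With the tool pointing down it reaches from about 0.325 to 1 m from the base axis. Payload 5.1 kg.
Tool frame: the origin (TCP) lies at the very end of the fingers, on their centre line; the grasp point (between the pads) lies 19 mm behind it (robot.grip_point_offset is the z of the grasp point in the tool frame, in m); z points along the fingers, y is the line along which they close (so a half turn about z gives the same grasp; the last joint's range is limited). The gripper opens to 85 mm and grips with 20 to 120 N. Pads are 22 mm wide; open, the fingers measure 114 mm over their backs; the gripper's body (76 mm by 85 mm) begins 54 mm behind the grasp point. The pads swing forward as they close: fully open they stand 13 mm farther back than shut.
Start: joints at [1.122, 0.124, 1.65, -0, 1.367, -0.083], TCP at [0.233, 0.607, 0.231] pointing down, gripper open.
Joint ranges: [-2.61, 2.61], [-1.02, 2.33], [0.03, 2.71], [-1.35, 4.49], [0.32, 2.68], [-2.91, 2.91]. Speed limits (rad/s): [2.57, 2.57, 3.14, 3.14, 3.14, 3.14].

## Interface

Orientations are given as a unit quaternion [w, x, y, z].
In Python, from workcell import robot, hand, solver, viewer, order, models, monitor gives the robot as it stands. Calls block until the motion is done:
- robot.goto(position, orientation): joint-space move of the TCP to a pose.
- robot.movel(position, vel=0.15, orientation=None): straight line of the TCP; orientation=None keeps the orientation; vel is the mean speed in m/s.
- robot.goto_joints(angles): joint-space move.
- hand.release() and hand.close(squeeze=None): open the fingers fully, or close them until they stop; squeeze is the grip in N (None keeps the last).
- robot.pause(seconds).
- solver.inverse_kinematics(position, orientation): joint angles nearest the present ones, or None.
- viewer.get_image(name): name is "side" or "top" or "wrist"; returns the picture (384x512x3 uint8, red, green, blue); there is no depth.
- viewer.calibration(name): a dict with "fx", "fy", "cx", "cy" (pixels), "origin" and "orientation" of the camera in the world; the wrist camera has in their place "mount" (4x4, takes a point from camera to tool coordinates, whose origin is the TCP and whose axes are the flange's). Camera axes: x right, y down, z forward; pixel columns grow to the right and rows downward; lengths in m; the calibration is good to about 2 mm. A picture is of the moment at which its call begins: read the wrist's pose just before it. calibration takes no time and is no camera call.
A pose or a line that the arm cannot do raises robot.MotionError and nothing moves.
- order.job_done(): hands the job in; it is judged then, once.
Trained networks look in the newest picture that a camera, given by its name, has taken for a name from the list of things; names that differ only in an ending like _2 or _b are one class to them, and where a whole thing is asked for, a point or a joint stands for the part that bears it (a point fixed in the world has none). Each returns a list of dicts, best first, with "conf" (0 to 1); they miss things now and then, are a little off and sometimes report something else, mostly with a low value. They report only what shows in the picture. A call takes as long as a camera call.
- models.trace(target, camera): "mask" (384x512 bool, what is visible of it).
- models.mark_of(target, camera): "point" ([x, y, z] in m, in world coordinates, good to about 4 mm: a listed point, or the origin of a listed thing).
Readings, each from a call of its own:
- monitor.get_t(): time.
- monitor.get_joint_positions(): joint angles.
- monitor.get_qd(): joint speeds.
- monitor.get_effort(): joint torques, N m.
- monitor.get_tool_pos(): TCP position.
- monitor.get_orientation(): TCP orientation.
- monitor.get_wrist_force(): force on the tool from outside, world axes, zero at the start.
- monitor.get_torque(): the same for the moment, N m.
- monitor.get_width(): opening from 0.0 (shut) to 1.0 (fully open).
- monitor.get_finger_force(): force on a finger pad.
Only numpy, scipy, OpenCV 4.12 (cv2) and the standard library are available. Lean on these libraries where they do the work, as an engineer would, in place of code of your own. Each camera call takes 0.05 s, during which the arm holds its last target. There are 200 camera calls.

## Task

One of the three sealed blue tins on the welding bench still has a loose steel valve ball shut inside. Pick the tins up one at a time and shake each end to end in the air, or tip it well one way and then the other, until you find the one that rattles; set any silent tin back down flat where it stood. Hold the rattling tin out level and still above the middle of the round yellow plate, about 15 cm up, and finish there, still holding it in the gripper; leave everything else on the bench alone.

Things in the scene. Friction and masses are not known exactly. Their poses are not given: they have to be found in the camera images.
- tin_a: Left (+y) of three identical sealed blue steel tins: plain closed box 150 mm long (x) x 54 wide (y) x 48 high (z), small latch on each end 3 mm proud, two ribs on the lid. Inside 140 x 44 x 38 mm. Empty weight 0.18 to 0.36 kg, random for each tin, so weight does not tell. Grip it across the 54 mm at mid-length. Origin: centre of its underside, z up.
- tin_b: Middle tin, the same in all sizes and axes as tin_a. The ball is in tin_a, tin_b or tin_c, drawn anew each run: a solid steel ball 34 mm across, 0.14 to 0.19 kg, hidden, lying at mid-length at first; it rolls freely 53 mm either way along the tin's x and 5 mm across. Silent tins are empty with their weight at the very middle.
- tin_c: Right (-y) tin, the same in all sizes and axes as tin_a. In the rattling tin the ball knocks on the end walls when shaken along x; tipped by 20 degrees or more, it runs to the low end within 0.5 s, which shifts the load's moment about the tin's y by about 0.08 N m from that of an empty tin of equal weight (0.16 N m from one end to the other).
- plate: Round yellow plate with a grey middle, fixed flat on the bench beyond the row of tins: 100 mm across, 6 mm thick. Origin: centre of its underside. The tin is held over it.
- collar: Aluminium pipe collar standing on end, 44 mm across, 34 mm high. Origin: centre of its underside. A bystander: leave it where it is.
- bracket: Small steel base 60 x 50 x 10 mm with two aluminium lugs and a pin through them, 40 mm high. Origin: centre of its underside. A bystander: leave it where it is.
- spray_can: Spray can with red label, 66 mm across, 200 mm high, standing. Origin: centre of its underside. A bystander: leave it where it is.
- glass: Empty drinking glass, 72 mm across, 100 mm high. Origin: centre of its underside. A bystander: leave it where it is.
- hammer: Hammer lying on the bench, 260 mm long (its x), 26 mm high. Origin: under its middle. A bystander: leave it where it is.
- wire_brush: Brush, 200 mm long (its x), 20 mm high, lying on the bench beyond the plate. Origin: under its middle. A bystander: leave it where it is.
- spanner: Spanner lying on the bench, 180 mm long (its x), 8 mm high. Origin: under its middle. A bystander: leave it where it is.

How it is judged:
By the outcome, as a careful person would: the job done as asked, in the order asked, and still so for the second after the job is handed in, while the arm keeps its last pose, push and grip.
It also fails if it takes over 72 s, if anything falls off the work surface, if the arm or the gripper's body presses on something with over 40 N, if the wrist force passes 120 N, or if a joint passes its speed limit or range.

## Working session

There is one attempt and no reset: what is moved stays moved. The work goes in short steps, each a Python script; the robot and the scene stay as the last script left them, time stands still between calls to the robot, and variables do not carry over. Pictures are saved under pics/ and viewed, at most 10 in all, crops included, and the job is handed in when it is done.

```bash
mkdir -p pics; ls; python3 - <<'E'
from workcell import robot, hand, solver, viewer, order, models, monitor
import cv2,numpy as np
for n in("top","side"):
    im=viewer.get_image(n); cv2.imwrite(f"pics/{n}0.png",im[:,:,::-1])
    c=viewer.calibration(n); print(n,c)
    for t in("tin_a","plate","spray_can","glass"):
        print(t,[(np.round(d["point"],3),round(d["conf"],2)) for d in models.mark_of(t,n)])
print(monitor.get_t(),monitor.get_tool_pos(),monitor.get_orientation(),monitor.get_wrist_force(),monitor.get_torque(),viewer.calibration("wrist"),robot.grip_point_offset)
E
```

```text
pics
top {'fx': 456.7183577112684, 'fy': 456.7183577112684, 'cx': 250.3701039743025, 'cy': 191.565604658595, 'origin': array([ 0.4361711 , -0.02803293,  1.21518562]), 'orientation': array([-0.04146452,  0.7068193 , -0.70468708,  0.04586166])}
tin_a [(array([ 0.469, -0.002, -0.002]), 0.91), (array([0.522, 0.207, 0.001]), 0.59)]
plate [(array([ 0.689, -0.089,  0.002]), 0.92)]
spray_can [(array([ 0.623, -0.439,  0.002]), 0.56)]
glass [(array([ 0.701, -0.329,  0.002]), 0.8)]
side {'fx': 380.2536001387829, 'fy': 380.2536001387829, 'cx': 258.00791478181196, 'cy': 181.75320576926612, 'origin': array([ 0.21152373, -0.67502927,  0.79774302]), 'orientation': array([-0.36547806,  0.8987729 , -0.22532744,  0.08866007])}
tin_a [(array([ 0.507, -0.24 , -0.003]), 0.89), (array([ 0.526,  0.207, -0.   ]), 0.84), (array([ 0.47 , -0.001,  0.004]), 0.63)]
plate [(array([ 0.686, -0.097,  0.001]), 0.59), (array([0.782, 0.034, 0.001]), 0.38)]
spray_can [(array([ 0.619, -0.438, -0.002]), 0.73)]
glass [(array([ 0.697, -0.329,  0.001]), 0.85)]
0.5 [0.2325187  0.60696975 0.23129636] [ 7.99909478e-06  1.81884323e-01  9.83319934e-01 -1.30542272e-05] [ 1.11380801 -0.71423834  0.58665581] [ 0.00383725 -0.03814844  0.04359697] {'fx': 268.8921918753649, 'fy': 268.8921918753649, 'cx': 251.652118434527, 'cy': 193.58677443529027, 'mount': array([[ 1.87365884e-04, -9.59622076e-01, -2.81292438e-01,
         7.11405000e-02],
       [ 9.99998906e-01,  5.92477028e-04, -1.35513190e-03,
        -8.15099292e-04],
       [ 1.46707380e-03, -2.81291876e-01,  9.59621138e-01,
        -1.42234838e-01],
       [ 0.00000000e+00,  0.00000000e+00,  0.00000000e+00,
         1.00000000e+00]])} -0.0187
```

View pics/top0.png

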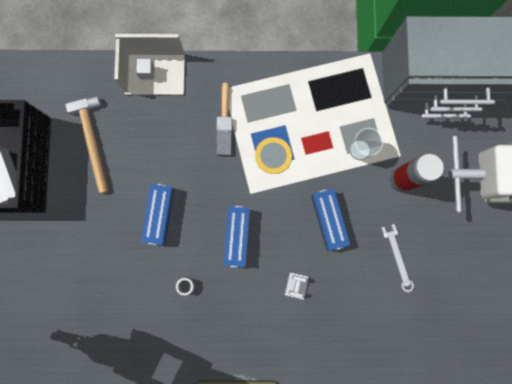

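View pics/side0.png

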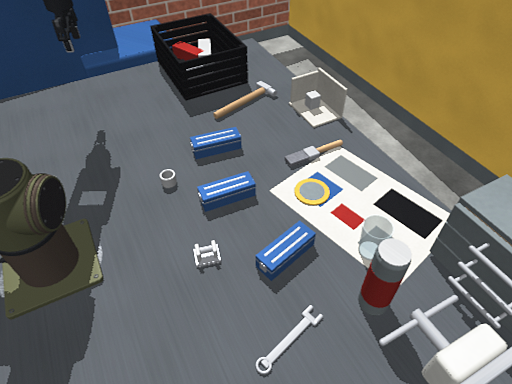

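Top view: the tins are at about (157,214), (237,237) and (331,220), and the plate is at (273,155). Side view: the tins are at (216,142), (227,190) and (286,250), and the plate is at (312,191). The detections agree with both pictures. Next I'll triangulate the lid ribs and the plate from the two views.

```bash
cat > geo.py <<'E'
import cv2,numpy as np
from scipy.spatial.transform import Rotation as R
from workcell import viewer
def cal(n):
    c=viewer.calibration(n); return c,R.from_quat(np.roll(c["orientation"],-1)).as_matrix()
def ray(n,p):
    c,M=cal(n); d=M@np.array([(p[0]-c["cx"])/c["fx"],(p[1]-c["cy"])/c["fy"],1]); return c["origin"],d/np.linalg.norm(d)
def tri(p,q,a="top",b="side"):
    (o1,d1),(o2,d2)=ray(a,p),ray(b,q)
    s=np.linalg.lstsq(np.c_[d1,-d2],o2-o1,rcond=None)[0]
    x,y=o1+s[0]*d1,o2+s[1]*d2
    return (x+y)/2,np.linalg.norm(x-y)
def onz(n,p,z):
    o,d=ray(n,p); return o+d*(z-o[2])/d[2]
def ribs(im,seed,r=42):
    """centroid of the lid ribs and blue mask of the tin near seed"""
    h=cv2.cvtColor(im,cv2.COLOR_RGB2HSV)
    blue=cv2.inRange(h,(100,120,50),(125,255,255))
    k,l,st,ce=cv2.connectedComponentsWithStats(cv2.morphologyEx(blue,cv2.MORPH_CLOSE,np.ones((5,5))))
    i=min([j for j in range(1,k) if st[j,4]>300],key=lambda j:np.hypot(*(ce[j]-seed)))
    hull=cv2.convexHull(np.argwhere(l==i)[:,::-1].astype(np.int32))
    m=np.zeros_like(blue); cv2.fillConvexPoly(m,hull,1); m=cv2.erode(m,np.ones((3,3)))
    w=np.where(m>0,255.-h[:,:,1],0); w[w<110]=0
    v,u=np.nonzero(w); g=w[v,u]
    pts=np.c_[u,v].astype(np.float32); return (pts*g[:,None]).sum(0)/g.sum(),pts,hull
def plate(im,seed):
    h=cv2.cvtColor(im,cv2.COLOR_RGB2HSV); y=cv2.inRange(h,(18,130,120),(32,255,255))
    k,l,st,ce=cv2.connectedComponentsWithStats(y)
    i=min([j for j in range(1,k) if st[j,4]>100],key=lambda j:np.hypot(*(ce[j]-seed)))
    return np.array(cv2.fitEllipse(cv2.convexHull(np.argwhere(l==i)[:,::-1].astype(np.int32)))[0])
E
python3 - <<'E'
from geo import *
T,S=[cv2.imread(f"pics/{n}0.png")[:,:,::-1].copy() for n in("top","side")]
for n,a,b in zip("abc",[(157,214),(237,237),(331,220)],[(216,142),(227,190),(286,250)]):
    p,pts,h=ribs(T,a); q,_,_=ribs(S,b); x,e=tri(p,q)
    vx,vy=[f(pts) for f in(lambda z:cv2.fitLine(z,cv2.DIST_L2,0,.01,.01)[0,0],lambda z:cv2.fitLine(z,cv2.DIST_L2,0,.01,.01)[1,0])]
    d=onz("top",p+20*np.array([vx,vy]),x[2])-onz("top",p,x[2])
    rc=cv2.minAreaRect(h)
    W=np.array([onz("top",u,.048)[:2] for u in cv2.boxPoints(rc)])
    print(n,p,q,len(pts),x.round(4),"gap",e.round(4),"yaw",np.degrees(np.arctan(d[1]/d[0])).round(1),"rect",W.mean(0).round(3),np.linalg.norm(W-np.roll(W,1,0),axis=1)[:2].round(3))
p,q=plate(T,(273,155)),plate(S,(312,191)); print("plate",p,q,tri(p,q))
E
```

```text
a [157.00555949 213.80935033] [214.94803772 139.6710771 ] 579 [0.5235 0.2058 0.0366] gap 0.0008 yaw -8.6 rect [0.523 0.202] [0.061 0.15 ]
b [236.03395051 236.36278709] [225.86711651 188.22150247] 492 [0.4666 0.0014 0.0349] gap 0.0001 yaw -4.0 rect [0.467 0.001] [0.054 0.148]
c [330.57372076 219.3321865 ] [283.23886945 249.82406507] 547 [ 0.5089 -0.2432  0.0268] gap 0.0059 yaw 15.4 rect [ 0.511 -0.241] [0.15  0.061]
plate [273.05969238 155.12510681] [311.70422363 191.50135803] (array([ 0.68691328, -0.09674753,  0.00191068]), np.float64(0.001097099442050833))
```

```bash
sed -i 's/w\[w<110\]=0/w[(h[:,:,1]>90)|(h[:,:,2]<170)]=0/' geo.py
python3 - <<'E'
from geo import *
T,S=[cv2.imread(f"pics/{n}0.png")[:,:,::-1].copy() for n in("top","side")]
D=[]
for n,a,b in zip("abc",[(157,214),(237,237),(331,220)],[(216,142),(227,190),(286,250)]):
    p,pts,h=ribs(T,a); q,ps,_=ribs(S,b); x,e=tri(p,q)
    vx,vy=cv2.fitLine(pts,cv2.DIST_L2,0,.01,.01)[:2,0]
    d=onz("top",p+20*np.array([vx,vy]),x[2])-onz("top",p,x[2])
    print(n,p.round(1),q.round(1),len(pts),len(ps),x.round(4),"gap",e.round(4),"yaw",np.degrees(np.arctan(d[1]/d[0])).round(1), onz("top",p,.05).round(3))
    for (u,v) in ps.astype(int): S[v,u]=(255,0,0)
    for (u,v) in pts.astype(int): T[v,u]=(255,0,0)
cv2.imwrite("pics/m.png",cv2.resize(np.hstack([T[170:270,130:360],S[110:280,170:330].copy()[:100].copy()]) if 0 else S[110:290,170:350],None,fx=3,fy=3)[:,:,::-1])
E
```

```text
a [155.8 213.7] [214.2 136.7] 316 147 [0.5228 0.2068 0.0479] gap 0.0013 yaw -8.0 [0.523 0.206 0.05 ]
b [236.1 236.3] [225.4 185. ] 307 200 [0.4662 0.001  0.0484] gap 0.0003 yaw -4.3 [0.466 0.001 0.05 ]
c [331.4 219. ] [284.8 244.6] 310 269 [ 0.5104 -0.2425  0.0461] gap 0.0021 yaw 15.0 [ 0.511 -0.242  0.05 ]
```

View pics/m.png

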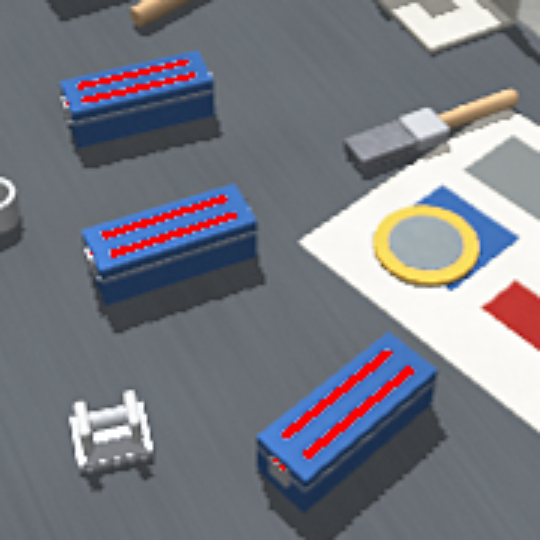

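The red marks cover the lid ribs, plus a trace of latch on tin c. The lids come out at z ≈ 0.047, which matches 48 mm. The plate top is at about 0.002–0.006, at (0.687, -0.096). Next I'll check reachability, then test tin a.

```bash
cat > job.py <<'E'
from geo import *
from workcell import robot, hand, solver, order, models, monitor
TIN={"a":(.523,.2062,np.radians(-8.2)),"b":(.4662,.0012,np.radians(-4.2)),"c":(.5106,-.2422,np.radians(15.1))}
PL=(.687,-.0955)
def ori(yaw,tilt=0,flip=0):
    M=R.from_euler("z",yaw+flip*np.pi)*R.from_euler("x",np.pi)*R.from_euler("y",tilt)
    return np.roll(M.as_quat(),1),M.as_matrix()
def pose(x,y,z,yaw,tilt=0,flip=0):
    """TCP pose with the grasp point at x,y,z"""
    q,M=ori(yaw,tilt,flip); return np.array([x,y,z])-robot.grip_point_offset*M[:,2],q
def read(yaw,n=8):
    F,T=[],[]
    for _ in range(n): F.append(monitor.get_wrist_force()); T.append(monitor.get_torque()); robot.pause(.03)
    F,T=np.mean(F,0),np.mean(T,0); c,s=np.cos(yaw),np.sin(yaw); A=np.array([[c,s,0],[-s,c,0],[0,0,1]])
    return (A@F).round(3),(A@T).round(3)   # in tin axes
E
python3 - <<'E'
from job import *
for n,(x,y,w) in list(TIN.items())+[("p",(*PL,0))]:
  for f in(0,1):
    for z,t in((.03,0),(.25,0),(.25,.5),(.25,-.5)):
        j=solver.inverse_kinematics(*pose(x,y,z,w,t,f)); print(n,f,z,t,None if j is None else np.round(j,2))
E
```

```text
a 0 0.03 0 [ 0.28  0.17  2.   -0.    0.97  1.99]
a 0 0.25 0 [ 0.28 -0.07  1.85 -0.    1.36  1.99]
a 0 0.25 0.5 [ 0.39 -0.29  2.09 -0.31  0.93  2.24]
a 0 0.25 -0.5 [0.2  0.19 1.63 0.17 1.79 1.92]
a 1 0.03 0 [ 0.28  0.17  2.    0.    0.97 -1.15]
a 1 0.25 0 [ 0.28 -0.07  1.85  0.    1.36 -1.15]
a 1 0.25 0.5 [ 0.2   0.19  1.63  0.17  1.79 -1.23]
a 1 0.25 -0.5 [ 0.39 -0.29  2.09 -0.31  0.93 -0.9 ]
b 0 0.03 0 [-0.11 -0.03  2.22 -0.    0.96  1.53]
b 0 0.25 0 [-0.11 -0.3   2.05 -0.    1.4   1.53]
b 0 0.25 0.5 [-0.13 -0.62  2.31  0.03  0.95  1.51]
b 0 0.25 -0.5 [-0.1   0.01  1.82 -0.02  1.81  1.54]
b 1 0.03 0 [-0.11 -0.03  2.22  0.    0.96 -1.61]
b 1 0.25 0 [-0.11 -0.3   2.05  0.    1.4  -1.61]
b 1 0.25 0.5 [-0.1   0.01  1.82 -0.02  1.81 -1.6 ]
b 1 0.25 -0.5 [-0.13 -0.62  2.31  0.03  0.95 -1.64]
c 0 0.03 0 [-0.54  0.18  1.99 -0.    0.97  0.77]
c 0 0.25 0 [-0.54 -0.06  1.84 -0.    1.36  0.77]
c 0 0.25 0.5 [-0.72 -0.25  2.06  0.47  1.09  0.41]
c 0 0.25 -0.5 [-0.4   0.17  1.65 -0.3   1.72  0.92]
c 1 0.03 0 [-0.54  0.18  1.99  0.    0.97 -2.37]
c 1 0.25 0 [-0.54 -0.06  1.84  0.    1.36 -2.37]
c 1 0.25 0.5 [-0.4   0.17  1.65 -0.3   1.72 -2.22]
c 1 0.25 -0.5 [-0.72 -0.25  2.06  0.47  1.09 -2.73]
p 0 0.03 0 [-0.22  0.42  1.68 -0.    1.04  1.36]
p 0 0.25 0 [-0.22  0.22  1.54 -0.    1.38  1.36]
p 0 0.25 0.5 [-0.26 -0.03  1.86  0.17  0.83  1.23]
p 0 0.25 -0.5 [-0.18  0.5   1.24 -0.09  1.89  1.38]
p 1 0.03 0 [-0.22  0.42  1.68  0.    1.04 -1.79]
p 1 0.25 0 [-0.22  0.22  1.54  0.    1.38 -1.79]
p 1 0.25 0.5 [-0.18  0.5   1.24 -0.09  1.89 -1.76]
p 1 0.25 -0.5 [-0.26 -0.03  1.86  0.17  0.83 -1.92]
```

```bash
cat >> job.py <<'E'
def tips(n,tag,flip=0,a=.5,z=.25):
    x,y,w=TIN[n]; out=[]
    for t in(a,-a):
        robot.goto(*pose(x,y,z,w,t,flip)); robot.pause(.6); out.append(read(w))
        print(tag,t,*out[-1],"t",round(monitor.get_t(),1))
    d=out[0][1]-out[1][1]; print(tag,"dT",d)
    robot.goto(*pose(x,y,z,w,0,flip))
def pick(n,flip=0):
    x,y,w=TIN[n]
    robot.movel(pose(x,y,.029,w,0,flip)[0],vel=.2); print("wf",np.round(monitor.get_wrist_force(),1))
    hand.close(80); robot.pause(.2); print("width",monitor.get_width(),monitor.get_finger_force())
    robot.movel(pose(x,y,.25,w,0,flip)[0],vel=.2)
E
python3 - <<'E'
from job import *
x,y,w=TIN["a"]
robot.goto(*pose(x,y,.25,w)); print(monitor.get_t())
tips("a","empty"); pick("a"); tips("a","tin a"); print(monitor.get_t(),monitor.get_width())
im=viewer.get_image("side"); cv2.imwrite("pics/s1.png",im[:,:,::-1])
E
```

```text
2.3
empty 0.5 [ 0.237 -0.148 -0.167] [ 0.015  0.212 -0.015] t 3.7
empty -0.5 [0.238 0.119 0.196] [-0.018 -0.215  0.015] t 5.4
empty dT [ 0.033  0.427 -0.03 ]
wf [0.3 0.3 0.4]
width 0.6228888940481255 85.52386432886124
tin a 0.5 [-0.009  0.121 -2.114] [0.006 0.403 0.011] t 10.3
tin a -0.5 [ 0.065  0.148 -2.924] [ 0.003 -0.406  0.012] t 12.1
tin a dT [ 0.003  0.809 -0.001]
12.55 0.6235019776565244
```

View pics/s1.png

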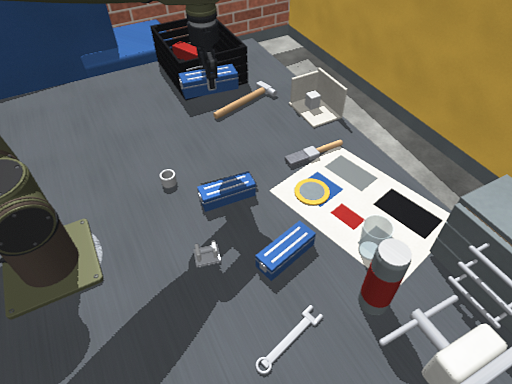

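Tin a is held level and firmly, at about (208,78) in the side view. The tilt moment includes the lever of the gripper and tin weight, which grows with sin(tilt). The ball's part is a constant jump, so a smaller tilt will separate the two.

```bash
python3 - <<'E'
from job import *
w=TIN["a"][2]
print("level",read(w,8)); tips("a","small",a=.17); print("level",read(w,8)); print(monitor.get_t())
E
```

```text
level (array([-0.088,  0.113, -2.825]), array([ 0.005, -0.003,  0.004]))
small 0.17 [-0.218  0.363 -2.717] [0.02  0.154 0.008] t 14.0
small -0.17 [-0.188 -0.19  -2.557] [-0.005 -0.163  0.018] t 15.3
small dT [ 0.025  0.317 -0.01 ]
level (array([-0.047, -0.246, -2.572]), array([-0.003, -0.022,  0.021]))
15.7917
```

Tin a is silent: the moment scales with sin(tilt), 0.158 N m seen against 0.143 expected empty and 0.09 with the ball, and it's near zero when level. I'll set it back and test tin b.

```bash
cat >> job.py <<'E'
def place(n):
    x,y,w=TIN[n]
    robot.movel(pose(x,y,.06,w)[0],vel=.2); robot.movel(pose(x,y,.0295,w)[0],vel=.05); robot.pause(.2)
    print("down wf",np.round(monitor.get_wrist_force(),1))
    hand.release(); robot.pause(.1); robot.movel(pose(x,y,.25,w)[0],vel=.25)
E
python3 - <<'E'
from job import *
place("a"); print(monitor.get_t())
x,y,w=TIN["b"]; robot.goto(*pose(x,y,.25,w))
T=viewer.get_image("top"); p,pts,_=ribs(T,(156,214)); print("a now",p,onz("top",p,.05)); cv2.imwrite("pics/t2.png",T[:,:,::-1])
pick("b"); print("level",read(w)); tips("b","tin b"); print("level",read(w)); tips("b","small",a=.17); print("level",read(w),monitor.get_t(),monitor.get_width())
E
```

```text
down wf [-8.2 -3.2  9.6]
19.4083
a now [156.03268825 214.24251853] [0.52177794 0.20547278 0.05      ]
wf [-0.6  0.9  0. ]
width 0.6251185497898002 85.55587112903595
level (array([ 0.42 , -0.234, -3.646]), array([-0.001, -0.008, -0.025]))
tin b 0.5 [ 0.006  0.1   -3.954] [0.006 0.491 0.017] t 25.1
tin b -0.5 [ 0.239 -0.023 -3.337] [ 0.01  -0.5    0.012] t 26.8
tin b dT [-0.004  0.991  0.005]
level (array([ 0.052, -0.062, -3.553]), array([ 0.001, -0.009, -0.001]))
small 0.17 [-0.169  0.03  -3.412] [-0.028  0.192  0.001] t 28.6
small -0.17 [ 0.14   0.244 -3.616] [ 0.002 -0.181 -0.007] t 29.9
small dT [-0.03   0.373  0.008]
level (array([ 0.179, -0.056, -3.192]), array([ 0.012, -0.006, -0.005])) 30.425 0.6242102431028453
```

View pics/t2.png

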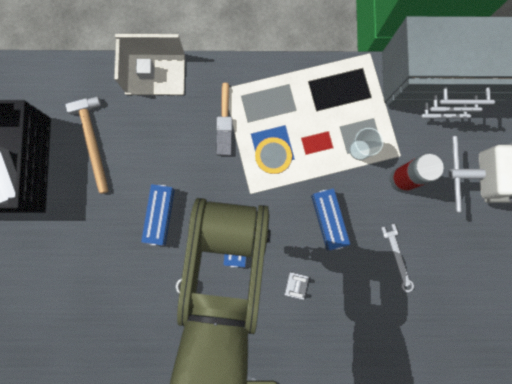

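Tin a is back within about 1 mm, at pixel (156,214). Tin b is silent too: 0.186 against 0.175 predicted empty. I'll return it and confirm tin c.

```bash
python3 - <<'E'
from job import *
place("b"); print(monitor.get_t())
x,y,w=TIN["c"]; robot.goto(*pose(x,y,.25,w))
T=viewer.get_image("top"); cv2.imwrite("pics/t3.png",T[:,:,::-1]); p,pts,_=ribs(T,(236,236)); print("b now",p,onz("top",p,.05))
pick("c"); print("level",read(w)); tips("c","tin c"); print("level",read(w)); tips("c","small",a=.17); print("level",read(w),monitor.get_t(),monitor.get_width())
E
```

```text
down wf [-9.2  1.2 11.2]
34.0417
b now [236.17065276 236.84953594] [0.46492471 0.00064815 0.05      ]
wf [0.4 0.3 0.3]
width 0.6219957540454369 86.04594737291336
level (array([-0.09 , -0.092, -4.347]), array([-0.007, -0.015, -0.004]))
tin c 0.5 [ 0.066  0.446 -4.584] [ 0.004  0.512 -0.004] t 39.8
tin c -0.5 [ 0.149 -0.291 -4.238] [-0.007 -0.451  0.007] t 41.5
tin c dT [ 0.011  0.963 -0.011]
level (array([ 0.11 , -0.036, -4.603]), array([0.005, 0.061, 0.008]))
small 0.17 [-0.423  0.231 -4.58 ] [ 0.003 -0.085 -0.016] t 43.3
small -0.17 [ 0.266  0.4   -4.856] [0.013 0.053 0.003] t 44.5
small dT [-0.01  -0.138 -0.019]
level (array([ 0.204, -0.162, -4.285]), array([0.002, 0.065, 0.001])) 45.0333 0.6230855433604099
```

Tin c is clearly different: the moment stays at about +0.06 N m when level, as a ball resting at one end would give. I'll check the hold before moving on.

```bash
python3 - <<'E'
from job import *
print(monitor.get_tool_pos(),monitor.get_orientation(),pose(*TIN["c"][:2],.25,TIN["c"][2]))
S=viewer.get_image("side"); W=viewer.get_image("wrist")
cv2.imwrite("pics/c4.png",np.vstack([np.hstack([cv2.resize(S[60:360,180:480],(400,400)),cv2.resize(W,(400,400))])])[:,:,::-1])
E
```

```text
[ 0.51113187 -0.24209306  0.23148141] [ 1.33646096e-04  9.91285033e-01  1.31733852e-01 -3.96998180e-04] (array([ 0.5106, -0.2422,  0.2313]), array([6.07014910e-17, 9.91330578e-01, 1.31391341e-01, 8.04539928e-18]))
```

View pics/c4.png

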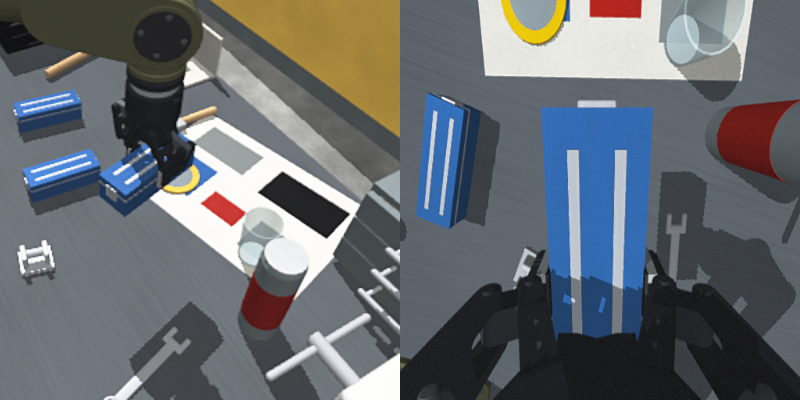

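View pics/t3.png

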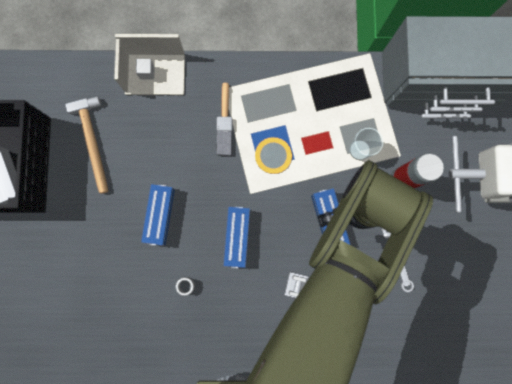

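Tin c sits level in the grip, and tins a and b stand back at (156,214) and (236,237). Now I'll carry tin c over the plate.

```bash
python3 - <<'E'
from job import *
w=TIN["c"][2]
robot.movel(pose(*PL,.25,w)[0],vel=.15); robot.movel(pose(*PL,.182,w)[0],vel=.08); robot.pause(.8)
print(monitor.get_tool_pos(),monitor.get_orientation(),read(w),monitor.get_width(),monitor.get_t())
S=viewer.get_image("side");T=viewer.get_image("top")
p,_,_=ribs(T,(273,150)); print(p)
cv2.imwrite("pics/f5.png",np.hstack([S[100:300,160:360],T[80:280,160:360]])[:,:,::-1].repeat(2,0).repeat(2,1))
E
```

```text
[ 0.68699965 -0.09551381  0.16328747] [-1.59680427e-05  9.91332779e-01  1.31374738e-01 -5.45822914e-06] (array([-0.06 , -0.124, -4.055]), array([-0.013,  0.083, -0.012])) 0.6211908217954937 48.8833
[155.90890808 214.51997811]
```

View pics/f5.png

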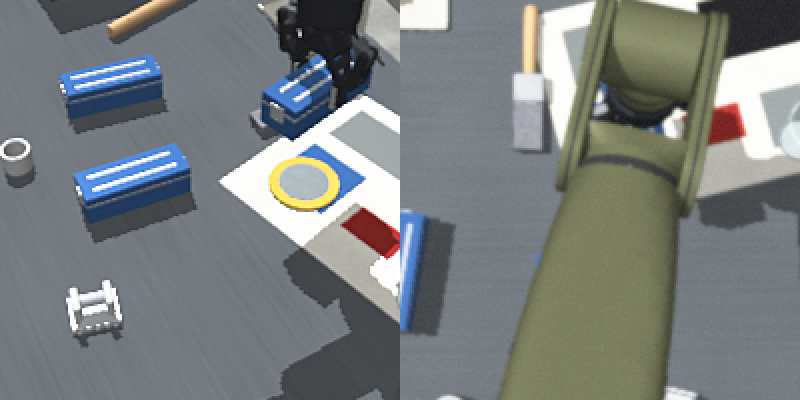

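The tin is held level and still over the plate with its underside about 15 cm up, and tins a and b are back in place.

```bash
python3 -c "
from workcell import order; print(order.job_done())"
```

```text
the job is handed in; nothing more can be done
None
```

I've handed the job in: tin_c is the one that rattles and is held level about 15 cm above the middle of the yellow plate; tin_a and tin_b tested silent and were set back within about 2 mm of where they stood. One of tin_c's small-tilt readings didn't fit the expected ball moment, so the call rests on tin_a and tin_b being silent and on the off-centre load tin_c showed when level.

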